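# Unlatch the supplies cabinet and raise its shutter to the stop clips

### The job

Turn the latch knob on top of the cabinet clockwise until its steel tongue is fully clear of the shutter, then push the shutter up from under its lip until its top edge meets the rubber buffers under the two stop clips that mark the height, and seat it there with a steady press of about 12 N on the buffers for about a second, never over 20 N on the buffers or the latch tongue. Leave the shutter up against the buffers and the tongue clear, and do not disturb the objects on and around the cabinet.

Things in the scene. Friction and masses are not known exactly. Their poses are not given: they have to be found in the camera images.
- cabinet: Fixed grey steel cabinet, 340 mm wide (y), 200 deep (x), top at z 200, no back. Origin: centre of its footprint on the cart; front faces its own -x, to the robot's left, z up. Two jambs (24 x 20 mm, 305 tall) at x -108, y +/-155 guide the shutter. Under the shutter a panel (front face x -103) closes the front up to z 40; a 6 mm base plate reaches out to x -120; between panel and shutter it is open.
- sash: Shutter: clear acrylic with aluminium rails, 288 wide, 117 tall, 8 mm thick. Origin: middle of its lower edge; axes as the cabinet's; slides in z only. Starts at cabinet x -108, z 85 mm: top edge 2.5 mm under the latch tongue, which blocks it. Spring-counterbalanced: stays at any height, takes about 2 to 4 N upward to raise.
- lip (a point): Middle of the shutter's lip, on the axis of its bead. The lip, 240 mm wide along y, sticks out from the shutter's lower edge towards -x: a 6 mm plate ending in a round bead of 14 mm diameter, 30 mm in front of the shutter's middle plane, 7 mm above the level of its lower edge. Push up under the bead.
- latch: Turning-knob latch on the cabinet's top. Origin on its vertical axis at cabinet x -55, y 0, z 204 mm. A steel tongue 14 mm wide points along latch -x, its end 60 mm from the axis, over the shutter's top edge at the start (latch axes = cabinet axes). Turns clockwise seen from above to a stop at 1.35 rad; clear of the shutter from 0.8 rad on; stays where left, about 0.06 N m.
- knob_grip (a point): Centre of the latch's black grip bar, on the turning axis, 27 mm above the latch origin. Bar: 44 mm long (latch x), 14 mm thick (latch y); it stands from 16 mm below to 15 mm above this point, over a round collar 40 mm in diameter.
- stop: The height mark: two fixed steel clips, level, on the jambs; each 32 (x) x 46 (y) x 16 mm, at y +/-145. Origin: midway, at the clips' undersides, 51 to 76 mm above the shutter's starting top edge. Under each a round rubber buffer (16 mm wide) hangs, both screwed out alike by 2 to 9 mm, not measured: to be felt. The shutter meets them 119 to 126 mm below (origin to origin). About 10 N per mm.
- stapler: Chrome stapler, 140 x 36 x 55 mm, loose on the cart behind the cabinet; leave alone. Origin: centre of its underside.
- pen_cup: Orange plastic pen cup, 80 mm diameter, 95 mm tall (pens to 145 mm), loose on the cart behind the cabinet; leave alone. Origin: centre of its underside.
- acrylic_block: Clear acrylic block 50 x 70 x 25 mm, loose on the far part of the cabinet's top; leave alone. Origin: centre of its underside.
- marble_dish: Small glass dish with marbles, 84 mm diameter, 28 mm tall, loose on the cart in front of the shutter's far end; leave alone. Origin: centre of its underside.
- cartridge: White printer cartridge, 100 x 50 x 67 mm, loose inside the cabinet behind the shutter; leave alone. Origin: centre of its underside.

How it is judged:
By the outcome, as a careful person would: the job done as asked, in the order asked, and still so for the second after the job is handed in, with the robot touching nothing.
It also fails if it takes over 72 s, if anything falls off the work surface, if the arm or the gripper's body presses on something with over 40 N, if the wrist force passes 120 N, or if a joint passes its speed limit or range.

### The arm

A 6-joint arm with a two-finger parallel gripper is mounted at the origin on the work surface. World frame = base frame: x ahead of the robot, y to its left, z up, the work surface at z = 0. Lengths are in m, angles in degrees, forces in N, time in s.
With the tool pointing down it reaches from about 0.4 to 0.825 m from the base axis. Payload 7 kg.
Tool frame: the origin (TCP) lies midway between the tips of the shut fingers; the grasp point (between the pads) lies r.grasp_offset behind it (r.grasp_offset is the distance from the TCP to the grasp point, in m); x points along the fingers, z is the direction in which the jaws open and shut, and the axes are right-handed (so a half turn about x gives the same grasp; the last joint's range is limited). The gripper opens to 88 mm and grips with 3 to 60 N. Pads are 19 mm wide; open, the fingers measure 130 mm over their backs; the gripper's body (78 mm by 193 mm) begins 47 mm behind the grasp point.
Start: joints at [-48.466, 20.546, 0.682, 0, -70.136, -16.507], TCP at [0.286, -0.612, 0.227] pointing down, gripper open.
Joint ranges: [-176.03, 176.03], [-82.01, 121.73], [-58.28, 71.71], [-173.87, 95.51], [-174.79, -0.11], [-173.66, 173.66]. Speed limits (degrees/s): [136.94, 136.94, 172.46, 180, 180, 180].

### API

Orientations are given as [roll, pitch, yaw] about the fixed x, y, z axes, in that order (R = Rz(yaw) Ry(pitch) Rx(roll)).
In Python, from plant import readout, vision, close_job, r gives the robot as it stands.
- The arm moves only by the shell command python3 -m handwheel 'ROWS' [OPENING] [FORCE]. ROWS is JSON, a list that holds one entry, the list of rows, each a list of 4 numbers: the shift along the world's x, y, z in units of 40 mm (1.0 is 40 mm), then the turn about the world's z in units of 5 degrees (1.0 is 5 degrees). In form: [[[tx, ty, tz, roll], ...]]. A call has 1 to 8 rows; each row shifts and turns the pose as measured when the row begins; what a row does not reach is not made up. A row lasts 1/10 s, in which the tool goes at most 50 mm and 8.59 degrees, less where a joint would pass 70% of its speed; a pose out of reach is approached as far as the arm can. A call is refused whole if a number of a shift passes 1 or a number of a turn 1, either way. A call with a gripper value outside its range is refused whole. OPENING is the finger opening in mm, from 0 to 87.6, set as the call begins (- or left out, the last holds). The fingers move at their own pace and stop on an object; FORCE is the grip in N (left out, the last holds). Time passes only in rows, so rows that do not move let the fingers close. It gives the time, the measured TCP pose, the force and the opening at its end, in the units of the state.
- readout.get_state(): the state, without advancing time (a new reading comes with each control period).
- vision.capture(name): name is "scene" or "top" or "wrist"; returns the picture (480x640x3 uint8, blue, green, red); there is no depth.
- vision.get_calibration(name): a dict with "intrinsics" (3x3 intrinsics, pixels), "pose" (4x4, takes a point from camera to world coordinates). Camera axes: x right, y up, looking along -z (the intrinsics and any distortion apply to the point x, -y, -z); pixel columns grow to the right and rows downward; lengths in m; the calibration is good to about 2 mm. A picture is of the moment at which its call begins: read the wrist's pose just before it. get_calibration takes no time and is no camera call; for the wrist camera it gives the pose at the moment of the call.
- close_job(): hands the job in, once; it reports no verdict.
The state is a dict: "time_s": time; "joints": joint angles; "qd": joint speeds; "joint_torque": joint torques, N m; "tcp_pos": TCP position; "eef_rot": TCP orientation; "contact_force": force on the tool from outside, world axes, zero at the start; "moment": the same for the moment, N m; "gripper_width": finger opening in m.
Only numpy, scipy, OpenCV 4.12 (cv2) and the standard library are available. Lean on these libraries where they do the work, as an engineer would, in place of code of your own. Each camera call takes 0.05 s, during which the arm holds its last target.

## Working session

There is one attempt and no reset: what is moved stays moved. The work goes in short steps, Python scripts to look and compute and a shell command to move; the robot and the scene stay as the last step left them, time stands still between calls to the robot, and variables do not carry over. Pictures are saved under pics/ and viewed, and the job is handed in when it is done.

```bash
mkdir -p pics; ls
python3 - <<'E'
from plant import readout, vision, r
import cv2
print(readout.get_state()); print(r.grasp_offset)
for n in ["scene","top","wrist"]:
    c=vision.get_calibration(n); print(n,c)
    cv2.imwrite(f"pics/{n}0.png",vision.capture(n))
E
```

```text
pics
{'time_s': 0.0, 'joints': array([-4.84646295e+01,  2.05912310e+01,  6.31918503e-01, -2.00504346e-02,
       -7.01350618e+01, -1.65065953e+01]), 'qd': array([ 0.00974669, -0.01982577, -0.00331678, -0.06130067, -0.02026482,
       -0.06304993]), 'joint_torque': array([ 1.76365966e-04, -5.82722747e+01,  2.93052703e+01,  6.99711934e+00,
        6.84271901e-03, -1.30273766e-04]), 'tcp_pos': array([ 0.28533069, -0.61117433,  0.22561111]), 'eef_rot': array([  5.21358137,  89.90376118, 120.23552778]), 'contact_force': array([ 0.14347823, -0.13073605, -0.19467827]), 'moment': array([ 0.06357906,  0.06306078, -0.06761108]), 'gripper_width': 0.08747346210177993}
0.0188
scene {'intrinsics': array([[466.01863468,   0.        , 321.90256393],
       [  0.        , 466.01863468, 247.03010519],
       [  0.        ,   0.        ,   1.        ]]), 'pose': array([[ 0.42551799, -0.58332841,  0.69185433,  1.16147308],
       [ 0.90467526,  0.25536816, -0.34110084, -0.40865154],
       [ 0.02229625,  0.77104803,  0.63638652,  0.7150939 ],
       [ 0.        ,  0.        ,  0.        ,  1.        ]])
[... 159 characters left out ...]
  1.        ]]), 'pose': array([[-0.00156785,  0.99852507, -0.05426989,  0.49961498],
       [-0.99995443, -0.00207651, -0.00931759, -0.09602192],
       [-0.00941654,  0.05425281,  0.99848283,  1.06555403],
       [ 0.        ,  0.        ,  0.        ,  1.        ]])}
wrist {'intrinsics': array([[350.40151844,   0.        , 321.51385391],
       [  0.        , 350.40151844, 235.82547759],
       [  0.        ,   0.        ,   1.        ]]), 'pose': array([[-0.42203556, -0.86353741, -0.2760238 ,  0.20915693],
       [ 0.90657816, -0.40152044, -0.12998988, -0.64753717],
       [ 0.00142192, -0.3050975 ,  0.95232006,  0.38427048],
       [ 0.        ,  0.        ,  0.        ,  1.        ]])}
```

View pics/scene0.png

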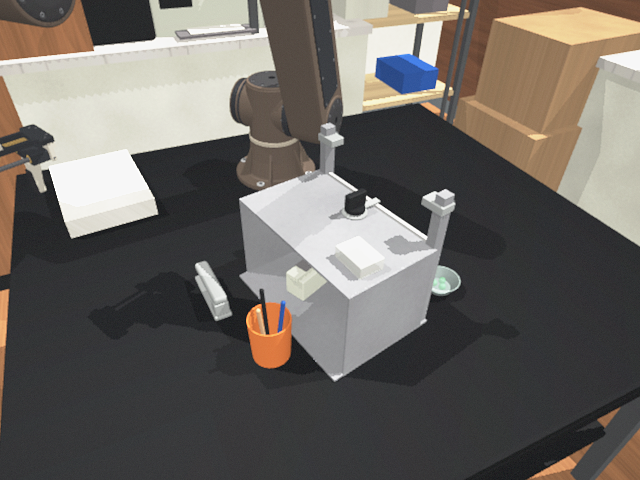

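View pics/top0.png

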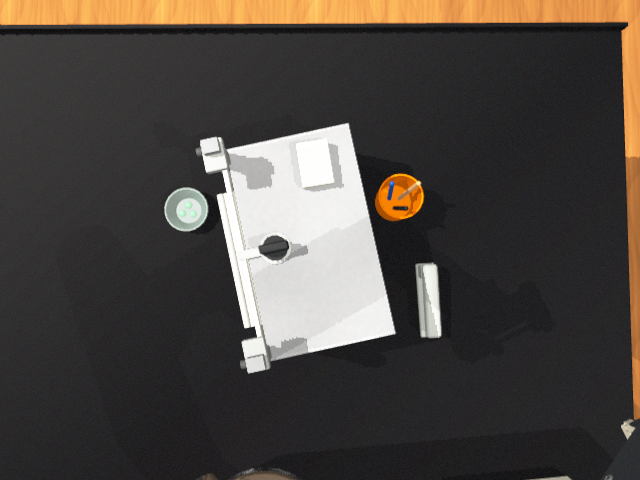

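View pics/wrist0.png

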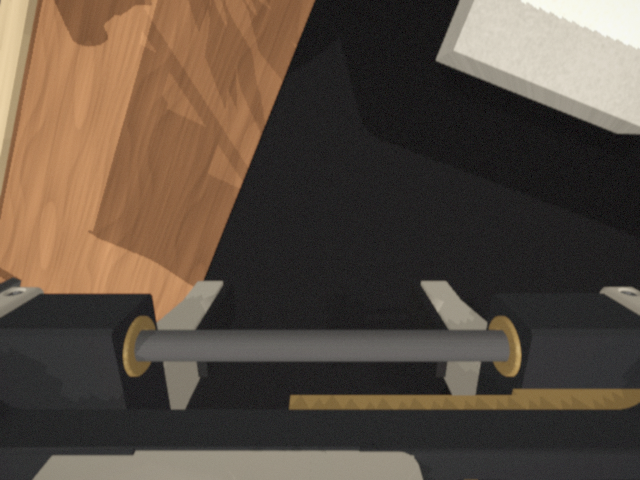

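The top view shows the knob at about (274,247), the latch tongue at (250,254), the lip as the long bar from (222,195) to (250,327), and the clips at (212,155) and (255,354). In the scene view the gripper is at the left edge. Next I'll zoom in on both and fit the cabinet pose.

Run:
```python
import cv2
t=cv2.imread('pics/top0.png'); s=cv2.imread('pics/scene0.png')
cv2.imwrite('pics/topz.png',cv2.resize(t[110:390,150:450],None,fx=2.1,fy=2.1,interpolation=cv2.INTER_CUBIC))
cv2.imwrite('pics/scz.png',cv2.resize(s[110:310,230:480],None,fx=3,fy=3,interpolation=cv2.INTER_CUBIC))
cv2.imwrite('pics/gripz.png',cv2.resize(s[90:210,0:100],None,fx=5,fy=5,interpolation=cv2.INTER_CUBIC))
```

```text
(no output)
```

View pics/topz.png

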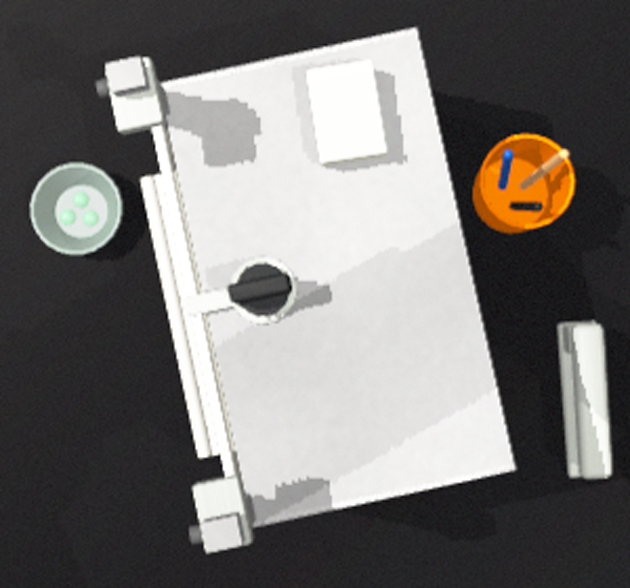

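View pics/scz.png

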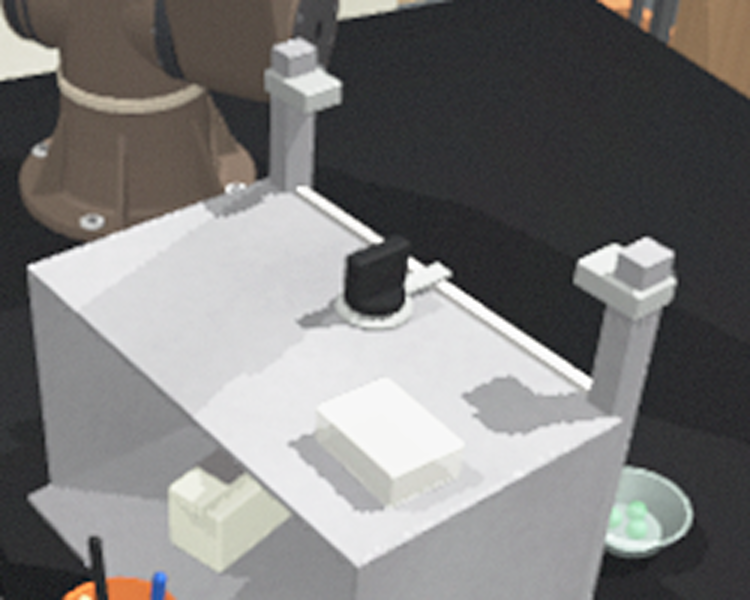

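View pics/gripz.png

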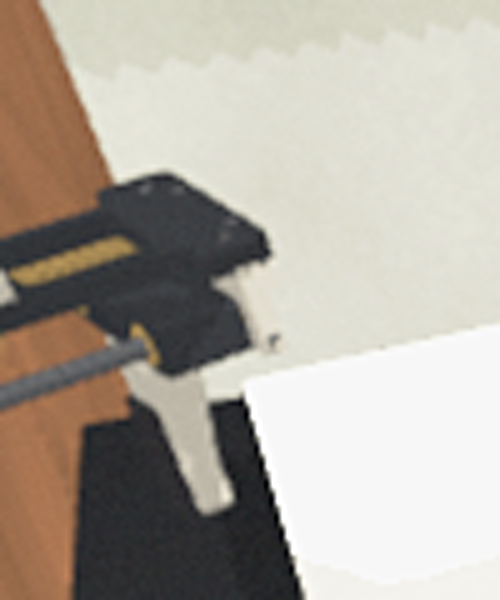

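The shutter bar and lip are clear, the fingers are straight tapers, and the base of the cabinet looks about 12° off the axes. I'll fit the pose.

```bash
cat > h.py <<'E'
import numpy as np
from plant import vision
def proj(n,P,cal=None):
    c=cal or vision.get_calibration(n); T=np.linalg.inv(c['pose']); P=np.atleast_2d(P)
    q=P@T[:3,:3].T+T[:3,3]; q=q*[1,-1,-1]; u=q@c['intrinsics'].T
    return u[:,:2]/u[:,2:]
def W(p,pc):
    x,y,a=p; pc=np.atleast_2d(pc); c,s=np.cos(a),np.sin(a)
    return np.c_[x+c*pc[:,0]-s*pc[:,1], y+s*pc[:,0]+c*pc[:,1], pc[:,2]]
E
python3 - <<'E'
from h import *
from scipy.optimize import least_squares
top=[((348.1,123.3),(.1,.17,.2)),((394.8,333.3),(.1,-.17,.2)),((270.5,360.5),(-.1,-.17,.2)),((227,149.5),(-.1,.17,.2)),((274.8,248.6),(-.055,0,.206)),((221,194.3),(-.138,.12,.099)),((247.6,327.6),(-.138,-.12,.099))]
sc=[((240,199),(.1,-.17,.2)),((350,297.7),(.1,.17,.2)),((436.7,250),(-.1,.17,.2))]
def f(p):
    return np.r_[(proj('top',W(p,[b for a,b in top]))-[a for a,b in top]).ravel(),(proj('scene',W(p,[b for a,b in sc]))-[a for a,b in sc]).ravel()]
s=least_squares(f,[.52,-.1,-1.4],loss='soft_l1'); print(s.x,np.degrees(s.x[2])); print(f(s.x).reshape(-1,2).round(1))
p=s.x; np.save('p.npy',p)
for n,pc in dict(knob=(-.055,0,.231),lip=(-.138,0,.092),tip=(-.115,0,.2),jambN=(-.108,-.155,.3),jambF=(-.108,.155,.3)).items(): print(n,W(p,pc).round(4))
# clip heights: jamb top (z 305) check, clips
for z in (.253,.265,.278):print(z,proj('top',W(p,[(-.108,.145,z),(-.108,-.145,z)])).round(1),proj('scene',W(p,[(-.092,.168,z),(-.092,-.122,z)])).round(1))
E
```

```text
[ 0.54269828 -0.08480542 -1.35817196] -77.81752090642641
[[ 0.4 -0.6]
 [ 1.   0.4]
 [-0.5  0.7]
 [-1.7 -0. ]
 [ 0.3 -0.7]
 [-1.5 -0.6]
 [-0.   0.1]
 [-1.3 -1. ]
 [-0.8  0.5]
 [ 0.5 -0.7]]
knob [[ 0.5311 -0.031   0.231 ]]
lip [[0.5136 0.0501 0.092 ]]
tip [[0.5184 0.0276 0.2   ]]
jambN [[ 0.3684 -0.0119  0.3   ]]
jambF [[0.6714 0.0535 0.3   ]]
0.253 [[217.6 159.2]
 [258.  351.5]] [[438.8 226. ]
 [330.9 156.5]]
0.265 [[216.1 157.6]
 [257.1 352.8]] [[440.1 220.2]
 [331.1 151.2]]
0.278 [[214.5 155.8]
 [256.1 354.2]] [[441.6 213.8]
 [331.4 145.4]]
```

The fit residuals are about 1 px. The cabinet is at (0.543, -0.085) with yaw -77.8°, the knob grip at (0.531, -0.031, 0.231) and the lip at (0.514, 0.050, 0.092). Now I'll lift and move over the knob, turning +77°.

```bash
python3 -m handwheel '[[[0,0.2,1,0],[0,0.4,1,1],[0.3,0.7,0.9,1],[0.4,0.9,0.4,1],[0.4,0.95,0.2,1],[0.4,0.95,0,1],[0.4,0.95,0,1],[0.4,0.95,0,1]]]' 50 20; python3 -m handwheel '[[[0.4,0.95,0,1],[0.4,0.95,0,1],[0.4,0.95,0,1],[0.4,0.95,0,1],[0.4,0.95,0,1],[0.4,0.95,0,1],[0.4,0.95,0,1],[0.4,0.95,0,1]]]'
```

```text
time_s: 0.95
tcp_pos: [0.3758, -0.3649, 0.3654]
eef_rot: [17.8, 89.4, 168.6]
contact_force: [1.1, 0.3, 0.5]
gripper_width: 0.0501
time_s: 1.75
tcp_pos: [0.5048, -0.0469, 0.3657]
eef_rot: [13.4, 89.5, -154.0]
contact_force: [0.8, -0.5, 0.0]
gripper_width: 0.0499
```

```bash
python3 -m handwheel '[[[0.4,0.3,-0.5,0],[0.25,0.1,-0.5,0],[0,0,0,0]]]'
python3 - <<'E'
from h import *
from plant import readout
import cv2
p=np.load('p.npy');s=readout.get_state();print(s['tcp_pos'],s['eef_rot'])
cal=vision.get_calibration('wrist');im=vision.capture('wrist')
for pc in [(-.055,0,.246),(-.077,0,.246),(-.033,0,.246),(-.115,0,.207)]:
    u=proj('wrist',W(p,pc),cal)[0];print(u);cv2.circle(im,tuple(int(v) for v in u),3,(0,0,255),1)
cv2.imwrite('pics/w1.png',im)
E
```

```text
time_s: 2.05
tcp_pos: [0.5328, -0.0247, 0.3242]
eef_rot: [8.0, 89.6, -158.8]
contact_force: [-0.3, 0.2, 0.3]
gripper_width: 0.0497
[ 0.53276607 -0.02469738  0.324154  ] [   8.04893299   89.5638477  -158.81065181]
[323.44403082 238.86739168]
[322.92006879 267.4794425 ]
[323.99688906 208.67740253]
[321.66686996 290.40929951]
```

View pics/w1.png

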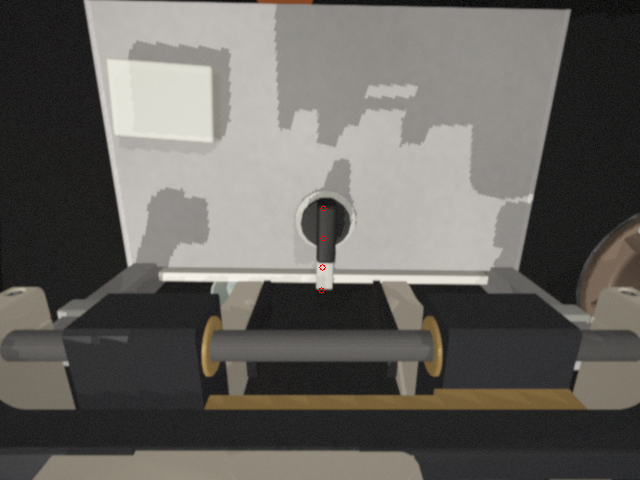

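The wrist view shows the bar spanning about (326,205) to (326,262), within about 3 mm of the prediction. I'll descend and grip it.

```bash
python3 -m handwheel '[[[-0.03,-0.2,-0.9,0],[0,0,-0.9,0],[0,0,-0.6,0],[0,0,0,0]]]'; python3 -c "
from plant import readout as o
s=o.get_state();print(s['tcp_pos'],s['eef_rot'],s['joints'])"
```

```text
time_s: 2.5
tcp_pos: [0.5317, -0.0359, 0.233]
eef_rot: [115.8, 89.8, -51.2]
contact_force: [0.4, 0.4, 0.3]
gripper_width: 0.0498
[ 0.53174315 -0.03593181  0.23303478] [115.76552985  89.8013796  -51.24490385] [ 17.36754065   6.80162449 -16.8132328    0.20195675 -66.31284159
  -4.45899234]
```

```bash
python3 -m handwheel '[[[0,0.07,-0.35,0],[0,0,0,0]]]'; python3 -m handwheel '[[[0,0,0,0],[0,0,0,0],[0,0,0,0]]]' 5 15
```

```text
time_s: 2.7
tcp_pos: [0.5325, -0.0343, 0.2226]
eef_rot: [137.9, 89.6, -29.1]
contact_force: [-0.4, -0.1, -0.0]
gripper_width: 0.0498
time_s: 3.0
tcp_pos: [0.5347, -0.0349, 0.2283]
eef_rot: [155.2, 89.3, -11.9]
contact_force: [-0.2, 0.1, -1.1]
gripper_width: 0.0317
```

```bash
python3 -m handwheel '[[[0,0,-0.1,0],[0,0,0,0],[0,0,0,0],[0,0,0,0]]]';  python3 -c "
from plant import readout as o
for i in range(4):
  s=o.get_state();print(s['tcp_pos'],s['eef_rot'],s['joints'],s['contact_force'],s['gripper_width'])"
```

```text
time_s: 3.4
tcp_pos: [0.5315, -0.0358, 0.2249]
eef_rot: [142.7, 89.5, -24.4]
contact_force: [0.9, 0.1, -1.9]
gripper_width: 0.0141
[ 0.53145497 -0.0357762   0.22494068] [142.73914243  89.52956819 -24.40345263] [ 17.49275368   6.90502278 -17.84926104   0.34691488 -64.89594754
  -4.78157356] [ 0.90455096  0.10316641 -1.87777925] 0.014132784904584911
[ 0.53145497 -0.0357762   0.22494068] [142.73914243  89.52956819 -24.40345263] [ 17.49275368   6.90502278 -17.84926104   0.34691488 -64.89594754
  -4.78157356] [ 0.90455096  0.10316641 -1.87777925] 0.014132784904584911
[ 0.53145497 -0.0357762   0.22494068] [142.73914243  89.52956819 -24.40345263] [ 17.49275368   6.90502278 -17.84926104   0.34691488 -64.89594754
  -4.78157356] [ 0.90455096  0.10316641 -1.87777925] 0.014132784904584911
[ 0.53145497 -0.0357762   0.22494068] [142.73914243  89.52956819 -24.40345263] [ 17.49275368   6.90502278 -17.84926104   0.34691488 -64.89594754
  -4.78157356] [ 0.90455096  0.10316641 -1.87777925] 0.014132784904584911
```

Gripped at 14.1 mm, which matches the bar. Turning clockwise.

```bash
python3 -m handwheel '[[[0,0,0,-1],[0,0,0,-1],[0,0,0,-1],[0,0,0,-1]]]'; python3 -m handwheel '[[[0,0,0,-1],[0,0,0,-1],[0,0,0,-1],[0,0,0,0]]]';  python3 -c "
from plant import readout as o
s=o.get_state();print(s['tcp_pos'],(s['eef_rot'][2]-s['eef_rot'][0])%360,s['joints'],s['contact_force'],s['moment'],s['gripper_width'])"
```

```text
time_s: 3.8
tcp_pos: [0.5306, -0.0359, 0.2249]
eef_rot: [128.3, 89.6, -59.4]
contact_force: [-2.0, 0.8, 3.3]
gripper_width: 0.014
time_s: 4.2
tcp_pos: [0.5298, -0.0356, 0.2249]
eef_rot: [113.8, 89.6, -89.5]
contact_force: [-0.8, 0.1, 1.4]
gripper_width: 0.0142
[ 0.52982582 -0.03560247  0.22487791] 156.6121712938712 [ 17.62453729   7.01218536 -17.76445595   0.42629995 -65.34366403
 -41.19061494] [-0.82361025  0.11958933  1.3831671 ] [-0.02413838  0.50891382 -0.11832495] 0.014210196587444941
```

```bash
python3 -m handwheel '[[[0,0,0,-1],[0,0,0,-1],[0,0,0,-1],[0,0,0,-1],[0,0,0,-1],[0,0,0,-1],[0,0,0,0]]]';  python3 - <<'E'
from plant import readout as o, vision
import cv2
s=o.get_state();print(s['tcp_pos'],(s['eef_rot'][2]-s['eef_rot'][0])%360,s['joints'],s['contact_force'],s['moment'],s['gripper_width'])
cv2.imwrite('pics/s1.png',vision.capture('scene')[60:360,160:560])
E
```

```text
time_s: 4.9
tcp_pos: [0.5287, -0.0347, 0.2249]
eef_rot: [94.7, 89.6, -138.6]
contact_force: [-2.4, -0.0, 2.1]
gripper_width: 0.0141
[ 0.52873511 -0.03472809  0.22492589] 126.6728265540981 [ 17.59375807   7.10948446 -17.54467542   0.18675277 -65.73271426
 -70.99826061] [-2.40261716 -0.00367324  2.06727278] [ 0.03128731  0.59702264 -0.09240552] 0.014068449295818304
```

View pics/s1.png

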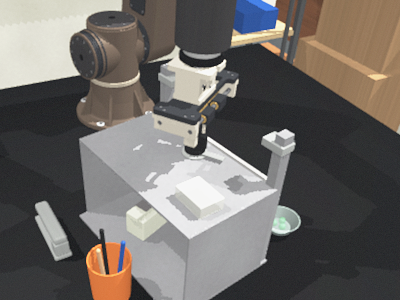

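The bar has turned about 66° (1.15 rad). Releasing and rising.

```bash
python3 -m handwheel '[[[0,0,0,0],[0,0,0,0],[0,0,0,0],[0,0,0.7,0],[0,0,1,0],[0,0,1,0],[0,0.5,1,0],[0,1,0.7,0]]]' 55; python3 -m handwheel '[[[0,1,0,0],[0,1,0,0],[0,1,0,0],[0,1,0,0],[0,1,0,0],[0,1,0,0],[0,1,0,0],[0,1,0,0]]]' 0
python3 - <<'E'
from plant import readout as o, vision
import cv2
s=o.get_state();print(s['tcp_pos'],s['eef_rot'],s['joints'],s['contact_force'])
cv2.imwrite('pics/t2.png',vision.capture('top'))
E
```

```text
time_s: 5.75
tcp_pos: [0.5264, 0.0228, 0.4018]
eef_rot: [81.4, 89.1, -151.4]
contact_force: [0.4, 0.6, 0.1]
gripper_width: 0.0546
time_s: 6.55
tcp_pos: [0.5273, 0.355, 0.4096]
eef_rot: [173.2, 89.9, -59.2]
contact_force: [1.0, 0.4, -0.1]
gripper_width: 0.0013
[0.52726489 0.3550135  0.40964103] [173.1714142   89.9240133  -59.24035946] [ 5.15593634e+01  1.36984961e+01  1.42121649e+01  7.10376094e-02
 -9.05406515e+01 -1.03970484e+02] [ 1.00845701  0.44306801 -0.06675098]
```

View pics/t2.png

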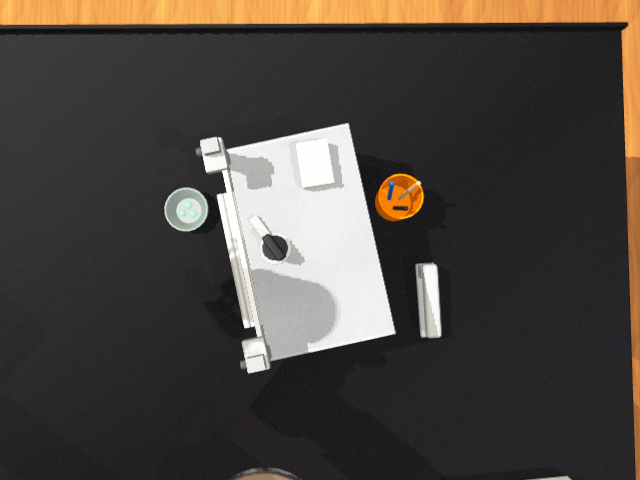

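The tongue now ends at (257,220), well away from the shutter, and nothing else has moved. The tool points straight down, so its straight fingers can't get under the bead. I'll use the documented "approached as far as the arm can" behaviour at the reach limit to see whether the tool tilts there.

```bash
python3 -m handwheel '[[[0.5,0.9,0,0],[0.5,0.9,0,0],[0.5,0.9,0,0],[0.5,0.9,0,0],[0.5,0.9,0,0],[0.5,0.9,0,0],[0.5,0.9,0,0],[0.5,0.9,0,0]]]'
cat > st.py <<'E'
from plant import readout as o
from scipy.spatial.transform import Rotation as R
import numpy as np
s=o.get_state();M=R.from_euler('xyz',s['eef_rot'],degrees=True).as_matrix()
print('t',s['time_s'],'p',s['tcp_pos'].round(4),'q',s['joints'].round(1),'F',s['contact_force'].round(1))
d=M[:,0];z=M[:,2]
print('dir',d.round(3),'tilt %.1f dirYaw %.1f'%(np.degrees(np.arccos(-d[2])),np.degrees(np.arctan2(d[1],d[0]))),'jaw',z.round(3),'jawYaw %.1f'%np.degrees(np.arctan2(z[1],z[0])))
E
python3 st.py
```

```text
time_s: 7.4
tcp_pos: [0.6665, 0.6327, 0.373]
eef_rot: [-133.3, 89.1, -5.1]
contact_force: [-0.4, 1.7, -4.4]
gripper_width: 0.0007
t 7.4 p [0.6665 0.6327 0.373 ] q [  55.9   50.3   71.1    0.8 -110.4 -107.3] F [-0.4  1.7 -4.4]
dir [ 0.015 -0.001 -1.   ] tilt 0.9 dirYaw -5.1 jaw [-0.619  0.785 -0.01 ] jawYaw 128.3
```

```bash
python3 -m handwheel '[[[0.6,0.7,0,0],[0.6,0.7,0,0],[0.6,0.7,0,0],[0.6,0.7,0,0]]]'; python3 st.py;python3 -m handwheel '[[[0.6,0.7,0.4,0],[0.6,0.7,0.4,0],[0.6,0.7,0.4,0],[0.6,0.7,0.4,0]]]'; python3 st.py
```

```text
time_s: 7.8
tcp_pos: [0.7039, 0.6904, 0.3118]
eef_rot: [-100.0, 84.7, 28.7]
contact_force: [0.6, 0.0, 0.0]
gripper_width: 0.0007
t 7.8 p [0.7039 0.6904 0.3118] q [  56.6   54.8   71.6    2.6 -102.1 -107.3] F [0.6 0.  0. ]
dir [ 0.081  0.045 -0.996] tilt 5.3 dirYaw 28.7 jaw [-0.624  0.781 -0.016] jawYaw 128.6
time_s: 8.2
tcp_pos: [0.7286, 0.7306, 0.3184]
eef_rot: [-94.8, 77.9, 34.1]
contact_force: [-0.7, 0.6, 0.3]
gripper_width: 0.0004
t 8.2 p [0.7286 0.7306 0.3184] q [  57.5   55.3   71.7    4.8  -95.3 -107.8] F [-0.7  0.6  0.3]
dir [ 0.174  0.118 -0.978] tilt 12.1 dirYaw 34.1 jaw [-0.626  0.78  -0.018] jawYaw 128.7
```

At the reach limit the tool tilts outward with the jaws staying level, so this works. Continuing.

```bash
python3 -m handwheel '[[[0.6,0.6,0.8,0],[0.6,0.6,0.8,0],[0.6,0.6,0.8,0],[0.6,0.6,0.8,0],[0.6,0.6,0.8,0],[0.6,0.6,0.8,0],[0.6,0.6,0.8,0],[0.6,0.6,0.8,0]]]'; python3 st.py;python3 -m handwheel '[[[0.6,0.6,0.5,0],[0.6,0.6,0.5,0],[0.6,0.6,0.5,0],[0.6,0.6,0.5,0],[0.6,0.6,0.5,0],[0.6,0.6,0.5,0],[0.6,0.6,0.5,0],[0.6,0.6,0.5,0]]]'; python3 st.py
```

```text
time_s: 9.0
tcp_pos: [0.766, 0.7633, 0.4594]
eef_rot: [-91.8, 60.7, 37.2]
contact_force: [-0.5, 0.0, -0.2]
gripper_width: 0.0005
t 9.0 p [0.766  0.7633 0.4594] q [  58.6   50.    71.7   10.3  -84.2 -108.1] F [-0.5  0.  -0.2]
dir [ 0.389  0.296 -0.872] tilt 29.3 dirYaw 37.2 jaw [-0.626  0.78  -0.015] jawYaw 128.8
time_s: 9.8
tcp_pos: [0.8288, 0.8246, 0.5065]
eef_rot: [-91.3, 46.0, 37.9]
contact_force: [-1.0, -0.1, 0.6]
gripper_width: 0.0005
t 9.8 p [0.8288 0.8246 0.5065] q [  58.6   51.6   71.6   15.3  -68.6 -109.6] F [-1.  -0.1  0.6]
dir [ 0.548  0.427 -0.719] tilt 44.0 dirYaw 37.9 jaw [-0.627  0.779 -0.015] jawYaw 128.8
```

```bash
python3 -m handwheel '[[[0.6,0.6,0.4,0],[0.6,0.6,0.4,0],[0.6,0.6,0.4,0],[0.6,0.6,0.4,0],[0.6,0.6,0.4,0],[0.6,0.6,0.4,0],[0.6,0.6,0.4,0]]]'; python3 st.py;python3 - <<'E'
from h import *
p=np.load('p.npy')
c=vision.get_calibration('top')
# dish centre px (186,210), rim z .028
def ray(n,u,z):
    c=vision.get_calibration(n);d=np.linalg.inv(c['intrinsics'])@[*u,1];d=c['pose'][:3,:3]@(d*[1,-1,-1]);o=c['pose'][:3,3];return o+d*(z-o[2])/d[2]
w=ray('top',(186,210),.02);print(w)
a=p[2];d=w[:2]-p[:2];print('cab',np.cos(a)*d[0]+np.sin(a)*d[1],-np.sin(a)*d[0]+np.cos(a)*d[1])
E
```

```text
time_s: 10.5
tcp_pos: [0.8841, 0.8802, 0.5233]
eef_rot: [-91.2, 34.3, 38.2]
contact_force: [0.6, -0.7, -0.7]
gripper_width: 0.0003
t 10.5 p [0.8841 0.8802 0.5233] q [  58.2   55.3   71.6   20.4  -54.1 -112.7] F [ 0.6 -0.7 -0.7]
dir [ 0.65   0.511 -0.563] tilt 55.7 dirYaw 38.2 jaw [-0.627  0.779 -0.018] jawYaw 128.8
[0.61056218 0.1531896  0.02      ]
cab -0.2183144504772898 0.11655874887865483
```

Tilt is 55.7° with the jaws level. Next I'll bring the tool back, turning clockwise so the fingers point at the shutter (direction yaw -77.8°), well clear of the dish at (0.61, 0.15).

```bash
python3 -m handwheel '[[[-0.5,-0.5,-0.2,-0.5],[-0.5,-0.5,-0.2,-1],[-0.5,-0.5,-0.2,-1],[-0.5,-0.5,-0.2,-1],[-0.5,-0.5,-0.2,-1],[-0.5,-0.5,-0.2,-1],[-0.5,-0.5,-0.2,-1],[-0.5,-0.5,-0.2,-1]]]'; python3 st.py; python3 -m handwheel '[[[-0.5,-0.5,-0.2,-1],[-0.5,-0.5,-0.2,-1],[-0.5,-0.5,-0.2,-1],[-0.5,-0.5,-0.2,-1],[-0.5,-0.5,-0.2,-1],[-0.5,-0.5,-0.2,-1],[0,0,0,-1],[0,0,0,-1]]]'; python3 st.py
```

```text
time_s: 11.3
tcp_pos: [0.757, 0.7424, 0.4709]
eef_rot: [-94.1, 37.2, 0.9]
contact_force: [-0.1, 0.7, 1.5]
gripper_width: 0.001
t 11.3 p [0.757  0.7424 0.4709] q [  65.4   38.1   22.4   55.8  -60.4 -173.6] F [-0.1  0.7  1.5]
dir [ 0.796  0.013 -0.605] tilt 52.8 dirYaw 0.9 jaw [-0.06   0.997 -0.057] jawYaw 93.4
time_s: 12.1
tcp_pos: [0.671, 0.6485, 0.4727]
eef_rot: [-102.7, 41.6, -42.9]
contact_force: [1.5, 3.0, -6.1]
gripper_width: 0.0003
t 12.1 p [0.671  0.6485 0.4727] q [  68.6   60.6   71.3   49.2 -113.2 -173.6] F [ 1.5  3.  -6.1]
dir [ 0.548 -0.509 -0.664] tilt 48.4 dirYaw -42.9 jaw [ 0.558  0.814 -0.164] jawYaw 55.6
```

Joint 6 hit its limit at -173.6°. The same heading can be reached by turning the other way, about +325°, where joint 6 ends near +130°, so I'll do that while pulling in a little.

```bash
python3 -m handwheel '[[[-0.4,-0.4,0,1],[-0.4,-0.4,0,1],[-0.4,-0.4,0,1],[-0.4,-0.4,0,1],[-0.4,-0.4,0,1],[-0.4,-0.4,0,1],[0,0,0,1],[0,0,0,1]]]'; python3 st.py; python3 -m handwheel '[[[0,0,0,1],[0,0,0,1],[0,0,0,1],[0,0,0,1],[0,0,0,1],[0,0,0,1],[0,0,0,1],[0,0,0,1]]]'; python3 st.py; python3 -m handwheel '[[[0,0,0,1],[0,0,0,1],[0,0,0,1],[0,0,0,1],[0,0,0,1],[0,0,0,1],[0,0,0,1],[0,0,0,1]]]'; python3 st.py
```

```text
time_s: 12.9
tcp_pos: [0.6058, 0.5946, 0.48]
eef_rot: [-109.5, 42.8, -6.0]
contact_force: [0.6, 0.2, 0.3]
gripper_width: 0.0003
t 12.9 p [0.6058 0.5946 0.48  ] q [  72.    20.3   -0.6   51.   -67.3 -168.5] F [0.6 0.2 0.3]
dir [ 0.729 -0.077 -0.68 ] tilt 47.2 dirYaw -6.0 jaw [-0.127  0.961 -0.245] jawYaw 97.5
time_s: 13.7
tcp_pos: [0.6013, 0.5959, 0.4864]
eef_rot: [-108.9, 42.2, 36.7]
contact_force: [0.0, -1.0, 0.2]
gripper_width: 0.0005
t 13.7 p [0.6013 0.5959 0.4864] q [  63.3    7.1  -14.8   41.3  -30.1 -126.9] F [ 0.  -1.   0.2]
dir [ 0.593  0.443 -0.672] tilt 47.8 dirYaw 36.7 jaw [-0.741  0.627 -0.24 ] jawYaw 139.7
time_s: 14.5
tcp_pos: [0.5988, 0.5961, 0.4937]
eef_rot: [-109.4, 41.4, 76.0]
contact_force: [0.9, -0.1, -0.1]
gripper_width: 0.0005
t 14.5 p [0.5988 0.5961 0.4937] q [ 47.2  12.1  17.3 -26.7 -53.5 -34. ] F [ 0.9 -0.1 -0.1]
dir [ 0.181  0.728 -0.661] tilt 48.6 dirYaw 76.0 jaw [-0.968  0.015 -0.249] jawYaw 179.1
```

```bash
for i in 1 2; do :; done; python3 -m handwheel '[[[0,0,0,1],[0,0,0,1],[0,0,0,1],[0,0,0,1],[0,0,0,1],[0,0,0,1],[0,0,0,1],[0,0,0,1]]]' >/dev/null; python3 st.py; python3 -m handwheel '[[[0,0,0,1],[0,0,0,1],[0,0,0,1],[0,0,0,1],[0,0,0,1],[0,0,0,1],[0,0,0,1],[0,0,0,1]]]' >/dev/null; python3 st.py; python3 -m handwheel '[[[-0.3,-0.3,0,1],[-0.3,-0.3,0,1],[-0.3,-0.3,0,1],[-0.3,-0.3,0,1],[-0.3,-0.3,0,1],[0,0,0,1],[0,0,0,1],[0,0,0,1]]]' >/dev/null; python3 st.py
```

```text
t 15.3 p [0.6029 0.5929 0.5001] q [ 33.7  31.1  52.4 -49.3 -98.7  -0.4] F [0.6 0.3 0.1]
dir [-0.338  0.676 -0.655] tilt 49.1 dirYaw 116.6 jaw [-0.735 -0.624 -0.264] jawYaw -139.7
t 16.1 p [0.5481 0.5614 0.4512] q [  34.6   44.3   71.6  -58.3 -128.4   17.8] F [-0.2  0.6  0.3]
dir [-0.677  0.344 -0.651] tilt 49.4 dirYaw 153.1 jaw [-0.189 -0.936 -0.297] jawYaw -101.4
t 16.9 p [0.4665 0.4842 0.432 ] q [  43.9   46.2   71.7  -50.9 -150.1   45.3] F [0.5 0.6 0. ]
dir [-0.735 -0.17  -0.657] tilt 49.0 dirYaw -167.0 jaw [ 0.463 -0.833 -0.302] jawYaw -61.0
```

```bash
python3 -m handwheel '[[[0,-0.4,-0.2,1],[0,-0.4,-0.2,1],[0,-0.4,-0.2,1],[0,-0.4,-0.2,1],[0,-0.3,0,1],[0,-0.3,0,1],[0,-0.3,0,1],[0,0,0,1]]]' >/dev/null; python3 st.py; python3 -m handwheel '[[[0,0,0,1],[0,0,0,1],[0,0,0,1],[0,0,0,1],[0,0,0,1],[0,0,0,1],[0,0,0,1],[0,0,0,1]]]' >/dev/null; python3 st.py
```

```text
t 17.7 p [0.4685 0.3833 0.3946] q [  56.7   41.4   41.6   -2.3 -139.   110.5] F [-0.2  0.3  0.6]
dir [-0.435 -0.614 -0.659] tilt 48.8 dirYaw -125.3 jaw [ 0.9   -0.315 -0.3  ] jawYaw -19.3
t 18.5 p [0.4712 0.3868 0.3902] q [  69.7   31.5   13.7   22.5 -115.6  142.2] F [-0.7  0.4  0.3]
dir [ 0.092 -0.745 -0.661] tilt 48.6 dirYaw -82.9 jaw [ 0.88   0.371 -0.295] jawYaw 22.9
```

The tool now points at the shutter: direction yaw -83°, tilt 48.6°, 17° roll. I'll work out the waypoints in the cabinet frame.

```bash
cat >> st.py <<'E'
p=np.load('p.npy');a=p[2];D=s['tcp_pos'][:2]-p[:2]
print('cab x %.4f y %.4f z %.4f'%(np.cos(a)*D[0]+np.sin(a)*D[1],-np.sin(a)*D[0]+np.cos(a)*D[1],s['tcp_pos'][2]),'Fcab x %.1f'%(np.cos(a)*s['contact_force'][0]+np.sin(a)*s['contact_force'][1]))
E
python3 st.py
python3 - <<'E'
from h import *
p=np.load('p.npy');print(W(p,[(-.25,.005,.1),(-.137,.005,.053)]))
E
```

```text
t 18.5 p [0.4712 0.3868 0.3902] q [  69.7   31.5   13.7   22.5 -115.6  142.2] F [-0.7  0.4  0.3]
dir [ 0.092 -0.745 -0.661] tilt 48.6 dirYaw -82.9 jaw [ 0.88   0.371 -0.295] jawYaw 22.9
cab x -0.4761 y 0.0296 z 0.3902 Fcab x -0.5
[[0.49482921 0.16061982 0.1       ]
 [0.51867513 0.05016453 0.053     ]]
```

```bash
python3 -m handwheel '[[[0.1,-0.6,-0.7,0.5],[0.1,-0.6,-0.7,0.5],[0.1,-0.6,-0.7,0],[0.1,-0.6,-0.7,0],[0.1,-0.6,-0.7,0],[0.1,-0.6,-0.7,0],[0.1,-0.6,-0.7,0],[0,0,0,0]]]' >/dev/null; python3 st.py
```

```text
t 19.3 p [0.4987 0.2161 0.1876] q [ 63.4  26.  -24.5  29.1 -80.9 137.2] F [-0.2  0.6  0.5]
dir [ 0.175 -0.72  -0.671] tilt 47.8 dirYaw -76.3 jaw [ 0.837  0.469 -0.284] jawYaw 29.3
cab x -0.3034 y 0.0205 z 0.1876 Fcab x -0.6
```

```bash
python3 -m handwheel '[[[0,-0.35,-0.7,0],[0,-0.35,-0.7,0],[-0.05,-0.35,-0.7,0],[-0.05,-0.3,-0.6,0],[0,0,0,0]]]' >/dev/null; python3 st.py
python3 - <<'E'
from plant import vision
import cv2
cv2.imwrite('pics/t3.png',vision.capture('top'));cv2.imwrite('pics/s3.png',vision.capture('scene')); cv2.imwrite('pics/w3.png',vision.capture('wrist'))
E
```

```text
t 19.8 p [0.4972 0.1649 0.0777] q [ 60.5  30.6 -36.   34.  -65.7 129.6] F [ 0.4 -0.6  1. ]
dir [ 0.182 -0.712 -0.678] tilt 47.3 dirYaw -75.6 jaw [ 0.836  0.476 -0.275] jawYaw 29.6
cab x -0.2537 y 0.0082 z 0.0777 Fcab x 0.6
```

View pics/t3.png

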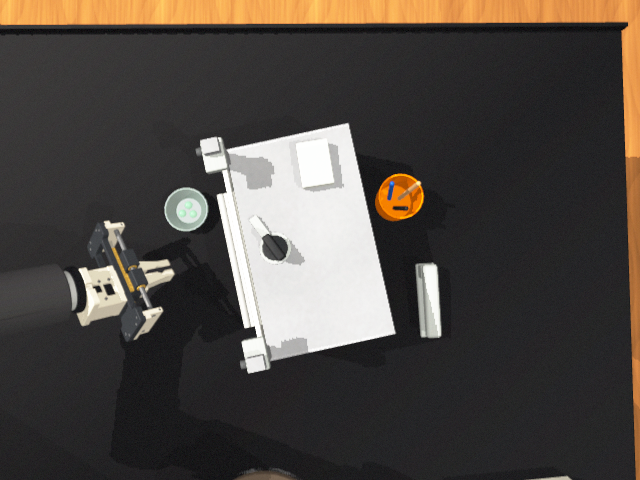

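View pics/w3.png

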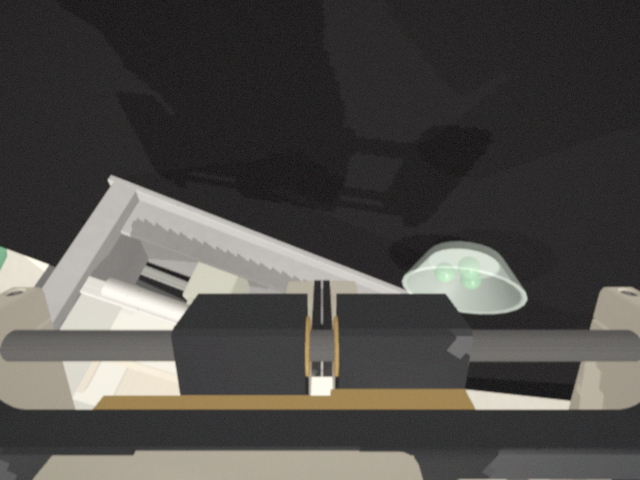

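View pics/s3.png

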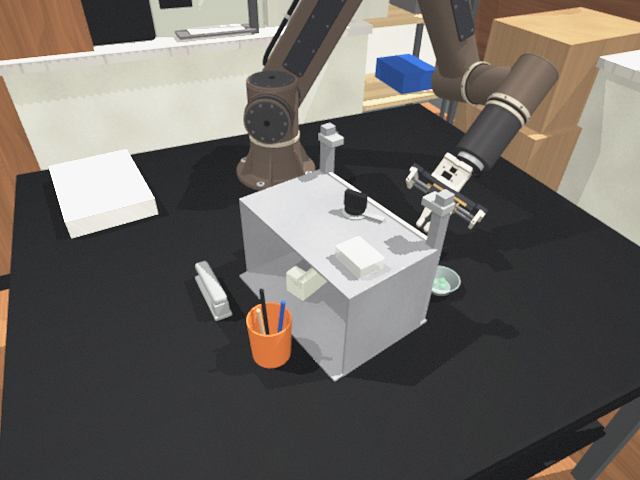

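The top view shows the fingers aimed at the lip, about 55 px short of it at (172,270), with the dish at (186,210) just beside the path. I'll shift about 2 cm away from the dish, go down, then move in under the bead.

```bash
python3 -m handwheel '[[[-0.25,-0.05,-0.3,0],[-0.25,-0.05,-0.3,-0.2],[0,0,0,0]]]' >/dev/null; python3 st.py; python3 -m handwheel '[[[0.13,-0.6,0,0],[0.13,-0.6,0,0],[0.13,-0.6,0,0],[0,0,0,0]]]' >/dev/null; python3 st.py
```

```text
t 20.25 p [0.4787 0.1676 0.0566] q [ 62.1  31.6 -37.6  32.9 -63.5 126.6] F [0.3 0.7 0.2]
dir [ 0.176 -0.708 -0.684] tilt 46.8 dirYaw -76.0 jaw [ 0.845  0.465 -0.264] jawYaw 28.8
cab x -0.2602 y -0.0093 z 0.0566 Fcab x -0.6
t 20.65 p [0.4945 0.0967 0.0565] q [ 55.7  29.  -44.5  39.8 -58.7 125.5] F [-0.2 -0.8  0.8]
dir [ 0.18  -0.706 -0.685] tilt 46.8 dirYaw -75.7 jaw [ 0.843  0.47  -0.263] jawYaw 29.1
cab x -0.1876 y -0.0089 z 0.0565 Fcab x 0.7
```

```bash
python3 -m handwheel '[[[0,0,-0.2,0],[0.13,-0.6,0,0],[0.13,-0.6,0,0],[0,0,0,0]]]' >/dev/null; python3 st.py;  python3 - <<'E'
from plant import vision
import cv2
t=vision.capture('top');cv2.imwrite('pics/t4.png',cv2.resize(t[110:390,80:380],None,fx=2,fy=2,interpolation=cv2.INTER_CUBIC)); cv2.imwrite('pics/w4.png',vision.capture('wrist'))
E
```

```text
t 21.05 p [0.5063 0.0516 0.0469] q [ 50.2  28.4 -48.9  46.4 -54.8 123.6] F [-0.1  0.8  0. ]
dir [ 0.184 -0.704 -0.686] tilt 46.7 dirYaw -75.4 jaw [ 0.842  0.473 -0.26 ] jawYaw 29.4
cab x -0.1410 y -0.0068 z 0.0469 Fcab x -0.8
```

View pics/t4.png

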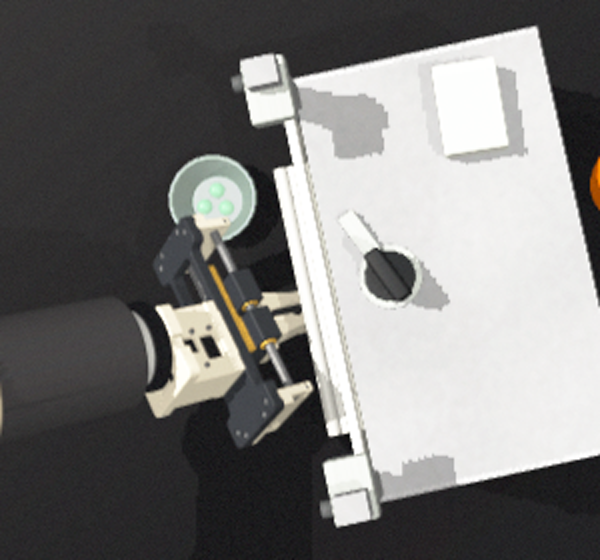

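View pics/w4.png

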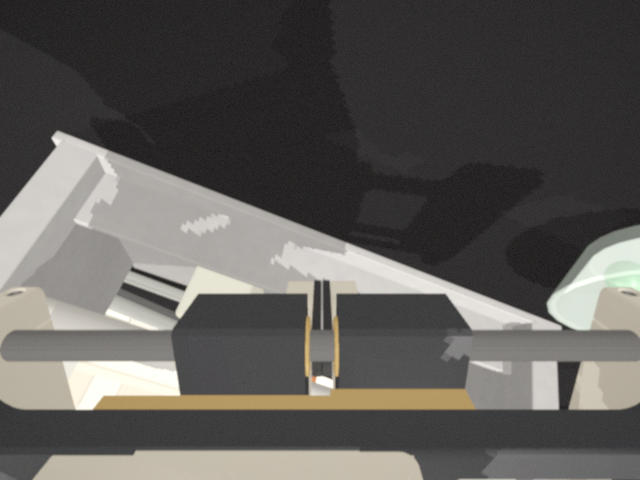

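The fingers are under the lip at about (300,310), with the tongue still clear. One bracket end at (225,225) overhangs the dish rim, and the other, at (305,390), is close to the lip. I'll compute the body corners before rising.

Run:
```python
from h import *
from plant import readout as o
from scipy.spatial.transform import Rotation as R
p=np.load('p.npy');s=o.get_state();M=R.from_euler('xyz',s['eef_rot'],degrees=True).as_matrix();a=p[2]
C=np.array([[np.cos(a),np.sin(a),0],[-np.sin(a),np.cos(a),0],[0,0,1]])
t=C@(s['tcp_pos']-[p[0],p[1],0])
for y in(-.039,.039):
  for z in (-.0965,.0965): print(y,z,((t+C@M@[-.0658,y,z])*1000).round())
print((C@M).round(2), t)
```

```text
-0.039 -0.0965 [-139.  -82.  144.]
-0.039 0.0965 [-194.   96.   94.]
0.039 -0.0965 [-188. -112.   91.]
0.039 0.0965 [-243.   66.   41.]
[[ 0.73 -0.63 -0.29]
 [ 0.03 -0.38  0.92]
 [-0.69 -0.68 -0.26]] [-0.14313052 -0.00549187  0.04700799]
```

```bash
for i in 1; do python3 -m handwheel '[[[0,0,0,0],[0,0,0,0]]]'|sed -n 2,4p;  python3 -m handwheel '[[[0,0,0.1,0],[0,0,0,0]]]'|sed -n 2,4p; python3 -m handwheel '[[[0,0,0.05,0]]]'|sed -n 2,4p; python3 -m handwheel '[[[0,0,0.05,0]]]'|sed -n 2,4p; python3 -m handwheel '[[[0,0,0,0]]]'|sed -n 2,4p; done; python3 st.py
```

```text
tcp_pos: [0.5077, 0.0563, 0.0466]
eef_rot: [-110.8, 43.4, -75.0]
contact_force: [-0.2, 0.3, -0.5]
tcp_pos: [0.508, 0.0579, 0.0507]
eef_rot: [-110.7, 43.4, -74.9]
contact_force: [0.1, -0.2, -0.9]
tcp_pos: [0.508, 0.0582, 0.0528]
eef_rot: [-110.7, 43.4, -74.9]
contact_force: [-0.4, 0.7, -0.2]
tcp_pos: [0.5081, 0.0585, 0.055]
eef_rot: [-110.7, 43.4, -74.9]
contact_force: [0.1, -0.5, -0.2]
tcp_pos: [0.5081, 0.0586, 0.0553]
eef_rot: [-110.7, 43.5, -74.8]
contact_force: [0.2, 0.6, -0.2]
t 21.85 p [0.5081 0.0586 0.0553] q [ 50.9  27.7 -48.1  45.5 -55.7 124.6] F [ 0.2  0.6 -0.2]
dir [ 0.19  -0.701 -0.688] tilt 46.5 dirYaw -74.8 jaw [ 0.839  0.479 -0.257] jawYaw 29.7
cab x -0.1475 y -0.0035 z 0.0553 Fcab x -0.6
```

```bash
python3 -m handwheel '[[[0.04,-0.2,0,0],[0.04,-0.2,0,0],[0,0,0,0]]]'|sed -n 2,4p;  python3 -m handwheel '[[[0,0,0.1,0],[0,0,0.1,0]]]'|sed -n 2,4p; python3 st.py; python3 -m handwheel '[[[0,0,0.05,0],[0,0,0.05,0]]]'|sed -n 2,4p; python3 -m handwheel '[[[0,0,0.05,0],[0,0,0.05,0]]]'|sed -n 2,4p;  python3 st.py
```

```text
tcp_pos: [0.512, 0.0426, 0.055]
eef_rot: [-110.6, 43.6, -74.7]
contact_force: [-1.7, 4.1, -0.7]
tcp_pos: [0.512, 0.0427, 0.0624]
eef_rot: [-110.6, 43.7, -74.7]
contact_force: [-2.1, 3.6, -3.2]
t 22.35 p [0.512  0.0427 0.0624] q [ 49.   26.5 -49.   47.  -55.4 125.3] F [-2.1  3.6 -3.2]
dir [ 0.19  -0.697 -0.691] tilt 46.3 dirYaw -74.7 jaw [ 0.839  0.481 -0.255] jawYaw 29.9
cab x -0.1311 y -0.0031 z 0.0624 Fcab x -4.0
tcp_pos: [0.5118, 0.0428, 0.0669]
eef_rot: [-110.6, 43.7, -74.7]
contact_force: [-1.2, 1.9, -3.6]
tcp_pos: [0.5118, 0.0428, 0.0713]
eef_rot: [-110.6, 43.7, -74.7]
contact_force: [-0.8, 2.2, -3.0]
t 22.75 p [0.5118 0.0428 0.0713] q [ 49.2  25.6 -48.6  46.1 -56.3 126.4] F [-0.8  2.2 -3. ]
dir [ 0.19  -0.697 -0.691] tilt 46.3 dirYaw -74.7 jaw [ 0.839  0.481 -0.255] jawYaw 29.8
cab x -0.1313 y -0.0033 z 0.0713 Fcab x -2.3
```

Contact, with about 3 N up on the lip, so the shutter should be rising. Checking by camera.

Run:
```python
from plant import vision
import cv2, numpy as np
t=vision.capture('top');s=vision.capture('scene')
a=cv2.resize(t[170:370,100:300],(500,500),interpolation=cv2.INTER_CUBIC);b=cv2.resize(s[120:300,300:480],(500,500),interpolation=cv2.INTER_CUBIC)
cv2.imwrite('pics/c5.png',cv2.resize(np.hstack([a,b]),(800,400)))
```

```text
(no output)
```

View pics/c5.png

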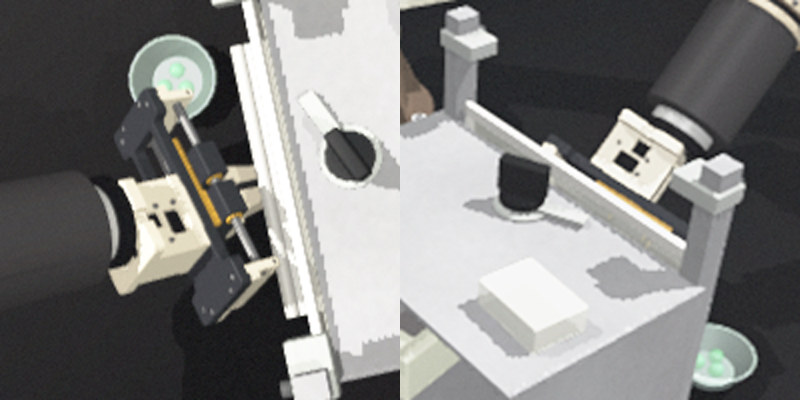

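The shutter's top rail has risen above the cabinet top and the tongue is clear. I'll keep rising in small steps and watch the force.

```bash
python3 -m handwheel '[[[0,0,0.1,0],[0,0,0.1,0],[0,0,0.1,0],[0,0,0.1,0]]]'|sed -n 2,4p; python3 -m handwheel '[[[0,0,0.1,0],[0,0,0.1,0],[0,0,0.1,0]]]'|sed -n 2,4p;  python3 -m handwheel '[[[0,0,0.05,0],[0,0,0.05,0],[0,0,0,0]]]'|sed -n 2,4p;  python3 st.py
python3 - <<'E'
from plant import vision
import cv2, numpy as np
t=vision.capture('top');s=vision.capture('scene')
a=cv2.resize(t[170:370,100:300],(500,500),interpolation=cv2.INTER_CUBIC);b=cv2.resize(s[120:300,300:480],(500,500),interpolation=cv2.INTER_CUBIC)
cv2.imwrite('pics/c6.png',cv2.resize(np.hstack([a,b]),(800,400)))
E
```

```text
tcp_pos: [0.5117, 0.0428, 0.0882]
eef_rot: [-110.7, 43.7, -74.8]
contact_force: [-1.5, 2.2, -3.9]
tcp_pos: [0.5117, 0.0429, 0.1015]
eef_rot: [-110.6, 43.7, -74.7]
contact_force: [-0.8, 2.1, -3.3]
tcp_pos: [0.5118, 0.0428, 0.1065]
eef_rot: [-110.6, 43.7, -74.7]
contact_force: [0.3, 2.0, -2.1]
t 23.85 p [0.5118 0.0428 0.1065] q [ 49.9  22.5 -46.8  43.4 -59.9 130.3] F [ 0.3  2.  -2.1]
dir [ 0.19  -0.697 -0.691] tilt 46.3 dirYaw -74.7 jaw [ 0.839  0.481 -0.254] jawYaw 29.8
cab x -0.1313 y -0.0033 z 0.1065 Fcab x -1.8
```

View pics/c6.png

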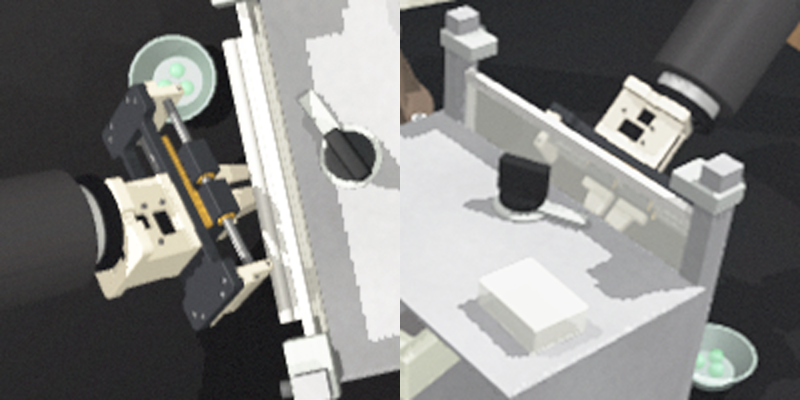

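The shutter is close under the clips and everything else is untouched. Now fine steps to feel for the buffers.

```bash
m(){ sed -n '2p;4p' | tr '\n' ' '; echo; }; python3 -m handwheel '[[[0,0,0.03,0],[0,0,0.03,0],[0,0,0.03,0]]]'|m; python3 -m handwheel '[[[0,0,0.03,0],[0,0,0.03,0]]]'|m; python3 -m handwheel '[[[0,0,0.03,0],[0,0,0.03,0]]]'|m; python3 -m handwheel '[[[0,0,0.03,0]]]'|m; python3 -m handwheel '[[[0,0,0.02,0],[0,0,0.02,0]]]'|m
```

```text
tcp_pos: [0.5117, 0.0429, 0.1097] contact_force: [-0.8, 1.5, -2.6] 
tcp_pos: [0.5117, 0.0428, 0.1121] contact_force: [0.5, 2.1, -3.2] 
tcp_pos: [0.5117, 0.0428, 0.1147] contact_force: [-0.2, 2.4, -3.8] 
tcp_pos: [0.5117, 0.0428, 0.116] contact_force: [-0.2, 2.4, -2.4] 
tcp_pos: [0.5117, 0.0428, 0.1178] contact_force: [0.6, 2.0, -3.3]
```

```bash
m(){ sed -n '2p;4p' | tr '\n' ' '; echo; }; python3 -m handwheel '[[[0,0,0.02,0]]]'|m; python3 -m handwheel '[[[0,0,0.02,0]]]'|m; python3 -m handwheel '[[[0,0,0.02,0]]]'|m; python3 -m handwheel '[[[0,0,0.02,0]]]'|m
```

```text
tcp_pos: [0.5117, 0.0429, 0.1187] contact_force: [0.7, 2.7, -2.7] 
tcp_pos: [0.5117, 0.0428, 0.1196] contact_force: [-0.0, 3.2, -2.9] 
tcp_pos: [0.5117, 0.0428, 0.1204] contact_force: [0.4, 1.5, -3.6] 
tcp_pos: [0.5117, 0.0428, 0.1213] contact_force: [1.1, 2.4, -3.0]
```

```bash
m(){ sed -n '2p;4p' | tr '\n' ' '; echo; }; python3 -m handwheel '[[[0,0,0.015,0]]]'|m; python3 -m handwheel '[[[0,0,0.015,0]]]'|m
```

```text
tcp_pos: [0.5117, 0.0428, 0.122] contact_force: [1.2, 2.9, -3.8] 
tcp_pos: [0.5117, 0.0429, 0.1225] contact_force: [1.1, 2.3, -4.8]
```

```bash
m(){ sed -n '2p;4p' | tr '\n' ' '; echo; }; python3 -m handwheel '[[[0,0,0.01,0]]]'|m; python3 -m handwheel '[[[0,0,0.01,0]]]'|m
```

```text
tcp_pos: [0.5116, 0.0429, 0.1228] contact_force: [1.0, 2.0, -6.3] 
tcp_pos: [0.5116, 0.043, 0.1229] contact_force: [1.4, 2.1, -7.0]
```

```bash
m(){ sed -n '2p;4p' | tr '\n' ' '; echo; }; python3 -m handwheel '[[[0,0,0.01,0]]]'|m; python3 -m handwheel '[[[0,0,0,0]]]'|m
```

```text
tcp_pos: [0.5115, 0.043, 0.1231] contact_force: [1.1, 2.3, -6.7] 
tcp_pos: [0.5115, 0.043, 0.123] contact_force: [0.9, 2.9, -6.4]
```

Buffers are met at z ≈ 0.1225, with force rising from about 3.2 N while sliding. I'll press on to about 15 N total, which is about 12 N on the buffers.

```bash
m(){ sed -n '2p;4p' | tr '\n' ' '; echo; }; python3 -m handwheel '[[[0,0,0.015,0]]]'|m; python3 -m handwheel '[[[0,0,0.02,0]]]'|m;  python3 -m handwheel '[[[0,0,0.02,0]]]'|m
```

```text
tcp_pos: [0.5114, 0.0431, 0.1233] contact_force: [-0.2, 2.6, -7.6] 
tcp_pos: [0.5113, 0.0432, 0.1238] contact_force: [0.6, 2.6, -8.7] 
tcp_pos: [0.5112, 0.0433, 0.1242] contact_force: [0.9, 3.4, -10.8]
```

```bash
m(){ sed -n '2p;4p' | tr '\n' ' '; echo; }; python3 -m handwheel '[[[0,0,0.02,0]]]'|m;  python3 -m handwheel '[[[0,0,0.02,0]]]'|m
```

```text
tcp_pos: [0.511, 0.0435, 0.1245] contact_force: [0.6, 2.6, -11.4] 
tcp_pos: [0.5109, 0.0437, 0.1249] contact_force: [1.2, 2.9, -12.4]
```

```bash
m(){ sed -n '2p;4p' | tr '\n' ' '; echo; }; python3 -m handwheel '[[[0,0,0.02,0]]]'|m;  python3 -m handwheel '[[[0,0,0.02,0]]]'|m; python3 -m handwheel '[[[0,0,0.015,0]]]'|m
```

```text
tcp_pos: [0.5108, 0.0439, 0.1253] contact_force: [-0.6, 3.2, -13.7] 
tcp_pos: [0.5106, 0.0441, 0.1257] contact_force: [1.2, 3.1, -14.8] 
tcp_pos: [0.5105, 0.0442, 0.1259] contact_force: [1.9, 2.6, -16.4]
```

```bash
m(){ sed -n '2p;4p' | tr '\n' ' '; echo; }; python3 -m handwheel '[[[0,0,0.01,0]]]'|m;  python3 -m handwheel '[[[0,0,0.01,0]]]'|m
```

```text
tcp_pos: [0.5105, 0.0444, 0.1261] contact_force: [0.5, 4.5, -14.9] 
tcp_pos: [0.5104, 0.0445, 0.1263] contact_force: [0.4, 3.4, -15.3]
```

```bash
m(){ sed -n '2p;4p' | tr '\n' ' '; echo; }; python3 -m handwheel '[[[0,0,0.008,0],[0,0,0.008,0]]]'|m;  python3 -m handwheel '[[[0,0,0.008,0]]]'|m; python3 -m handwheel '[[[0,0,0.008,0]]]'|m
```

```text
tcp_pos: [0.5103, 0.0446, 0.1266] contact_force: [0.1, 3.8, -16.4] 
tcp_pos: [0.5103, 0.0447, 0.1268] contact_force: [0.2, 3.6, -16.2] 
tcp_pos: [0.5102, 0.0448, 0.1269] contact_force: [0.2, 4.2, -17.1]
```

```bash
m(){ sed -n '2p;4p' | tr '\n' ' '; echo; }; python3 -m handwheel '[[[0,0,0.008,0],[0,0,0.008,0]]]'|m;  python3 -m handwheel '[[[0,0,0.008,0],[0,0,0.008,0]]]'|m
```

```text
tcp_pos: [0.5101, 0.0449, 0.1272] contact_force: [0.6, 4.4, -19.0] 
tcp_pos: [0.51, 0.0451, 0.1275] contact_force: [-0.1, 4.2, -19.8]
```

It has crept to about 19 N total, so I'll ease it back to about 15 N and hold there.

```bash
m(){ sed -n '2p;4p' | tr '\n' ' '; echo; }; python3 -m handwheel '[[[0,0,-0.012,0]]]'|m;  python3 -m handwheel '[[[0,0,-0.005,0]]]'|m
```

```text
tcp_pos: [0.5101, 0.0451, 0.1273] contact_force: [-1.6, 4.6, -13.9] 
tcp_pos: [0.5101, 0.0451, 0.1274] contact_force: [-0.7, 5.1, -15.7]
```

```bash
m(){ sed -n '2p;4p' | tr '\n' ' '; echo; }; python3 -m handwheel '[[[0,0,0,0]]]'|m;  python3 -m handwheel '[[[0,0,0,0]]]'|m
```

```text
tcp_pos: [0.5101, 0.0451, 0.1274] contact_force: [-0.9, 5.2, -17.8] 
tcp_pos: [0.51, 0.0451, 0.1275] contact_force: [0.6, 5.3, -18.7]
```

```bash
m(){ sed -n '2p;4p' | tr '\n' ' '; echo; }; python3 -m handwheel '[[[0,0,-0.012,0]]]'|m;  python3 -m handwheel '[[[0,0,-0.004,0]]]'|m
```

```text
tcp_pos: [0.5101, 0.0451, 0.1273] contact_force: [-1.6, 5.0, -13.9] 
tcp_pos: [0.5101, 0.045, 0.1273] contact_force: [-1.3, 5.5, -15.9]
```

```bash
m(){ sed -n '2p;4p' | tr '\n' ' '; echo; }; python3 -m handwheel '[[[0,0,-0.004,0]]]'|m;  python3 -m handwheel '[[[0,0,-0.004,0]]]'|m
```

```text
tcp_pos: [0.5101, 0.045, 0.1274] contact_force: [-0.4, 5.9, -16.1] 
tcp_pos: [0.5101, 0.045, 0.1274] contact_force: [-1.2, 5.9, -16.1]
```

```bash
m(){ sed -n '2p;4p' | tr '\n' ' '; echo; }; python3 -m handwheel '[[[0,0,-0.004,0],[0,0,-0.004,0]]]'|m;  python3 -m handwheel '[[[0,0,-0.004,0],[0,0,-0.004,0]]]'|m
```

```text
tcp_pos: [0.5101, 0.045, 0.1274] contact_force: [-0.9, 4.9, -16.8] 
tcp_pos: [0.5102, 0.045, 0.1274] contact_force: [-1.8, 5.4, -15.1]
```

That's steady at about 15–16 N total. I'll hold a bit longer for a clean second.

```bash
m(){ sed -n '2p;4p' | tr '\n' ' '; echo; }; python3 -m handwheel '[[[0,0,-0.004,0],[0,0,-0.004,0],[0,0,-0.004,0]]]'|m;  python3 -m handwheel '[[[0,0,-0.004,0],[0,0,-0.004,0],[0,0,-0.004,0]]]'|m; python3 -m handwheel '[[[0,0,-0.004,0],[0,0,-0.004,0],[0,0,-0.004,0]]]'|m;  python3 st.py
```

```text
tcp_pos: [0.5102, 0.045, 0.1274] contact_force: [-1.1, 5.9, -15.2] 
tcp_pos: [0.5102, 0.045, 0.1274] contact_force: [-0.5, 5.5, -15.2] 
tcp_pos: [0.5102, 0.045, 0.1274] contact_force: [-1.0, 5.4, -16.1] 
t 29.85 p [0.5102 0.045  0.1274] q [ 50.5  20.6 -45.4  41.5 -62.2 132.7] F [ -1.    5.4 -16.1]
dir [ 0.189 -0.693 -0.695] tilt 45.9 dirYaw -74.8 jaw [ 0.838  0.483 -0.254] jawYaw 30.0
cab x -0.1337 y -0.0044 z 0.1274 Fcab x -5.5
```

Held at about 15–16 N for well over a second. Now I'll release gently and back off.

```bash
m(){ sed -n '2p;4p' | tr '\n' ' '; echo; }; python3 -m handwheel '[[[0,0,-0.04,0],[0,0,-0.04,0],[0,0,-0.05,0],[0,0,-0.1,0]]]'|m; python3 -m handwheel '[[[-0.02,0.08,-0.1,0],[-0.02,0.08,-0.15,0],[-0.04,0.2,-0.15,0],[-0.06,0.3,0,0]]]'|m; python3 -m handwheel '[[[-0.1,0.5,0,0],[-0.1,0.5,0,0],[-0.1,0.5,0.1,0],[-0.1,0.5,0.1,0],[-0.1,0.5,0.2,0],[0,0.3,0,0],[0,0,0,0]]]'|m; python3 st.py
python3 - <<'E'
from plant import vision
import cv2, numpy as np
t=vision.capture('top');s=vision.capture('scene')
cv2.imwrite('pics/t7.png',t);cv2.imwrite('pics/s7.png',s)
a=cv2.resize(t[110:390,150:430],(400,400),interpolation=cv2.INTER_CUBIC);b=cv2.resize(s[120:300,300:480],(400,400),interpolation=cv2.INTER_CUBIC)
cv2.imwrite('pics/c7.png',np.hstack([a,b]))
E
```

```text
tcp_pos: [0.5115, 0.0442, 0.124] contact_force: [-1.2, 2.5, -0.2] 
tcp_pos: [0.5059, 0.0672, 0.1126] contact_force: [1.1, 0.1, -0.5] 
tcp_pos: [0.4833, 0.1889, 0.1298] contact_force: [-0.3, -0.4, 0.2] 
t 31.35 p [0.4833 0.1889 0.1298] q [ 63.7  27.  -32.7  30.9 -72.4 131.2] F [-0.3 -0.4  0.2]
dir [ 0.195 -0.712 -0.675] tilt 47.6 dirYaw -74.7 jaw [ 0.84   0.476 -0.26 ] jawYaw 29.5
cab x -0.2801 y -0.0003 z 0.1298 Fcab x 0.4
```

View pics/c7.png

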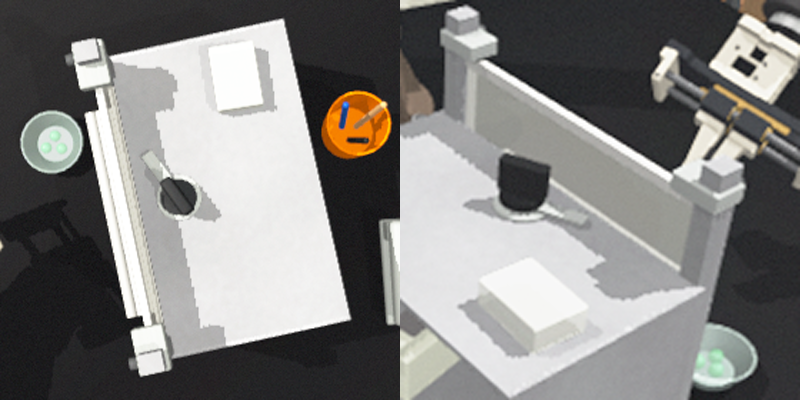

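The shutter is up at the clips, the tongue is clear, and the robot is free of contact. I'll check that the loose objects haven't moved, and estimate the shutter height from the images.

Run:
```python
from h import *
import cv2
t0=cv2.imread('pics/top0.png');t7=cv2.imread('pics/t7.png');s0=cv2.imread('pics/scene0.png');s7=cv2.imread('pics/s7.png')
def sh(a,b,x0,y0,x1,y1):
    tpl=a[y0:y1,x0:x1];w=b[y0-8:y1+8,x0-8:x1+8];r=cv2.matchTemplate(w,tpl,cv2.TM_CCOEFF_NORMED);_,v,_,l=cv2.minMaxLoc(r);return (l[0]-8,l[1]-8,round(v,3))
for n,b in dict(dish=(162,185,210,234),block=(292,135,338,190),cup=(372,170,428,224),stapler=(412,260,444,340)).items(): print('top',n,sh(t0,t7,*b))
for n,b in dict(cart=(285,262,320,300),stapler=(192,258,234,322),cup=(244,284,296,370),dish=(440,265,464,298)).items(): print('scene',n,sh(s0,s7,*b))
p=np.load('p.npy')
for z in (.262,.265,.268,.272): print(z,proj('scene',W(p,[(-.104,.06,z)])).round(1),proj('top',W(p,[(-.138,.12,z-.103),(-.138,-.12,z-.103)])).round(1).tolist())
u=s7[150:230,:]
g=cv2.cvtColor(s7,cv2.COLOR_BGR2GRAY); 
x=int(round(proj('scene',W(p,[(-.104,.06,.267)]))[0][0])); print(x,g[170:215,x])
```

```text
top dish (0, 0, 0.998)
top block (0, 0, 0.999)
top cup (0, 0, 0.997)
top stapler (0, 0, 0.996)
scene cart (0, 0, 0.993)
scene stapler (0, 0, 0.993)
scene cup (0, 0, 0.995)
scene dish (0, 0, 0.999)
0.262 [[398.8 190.4]] [[213.1, 188.8], [243.0, 331.6]]
0.265 [[399. 189.]] [[212.8, 188.6], [242.7, 331.8]]
0.268 [[399.2 187.6]] [[212.5, 188.3], [242.5, 332.0]]
0.272 [[399.5 185.7]] [[212.0, 188.0], [242.1, 332.3]]
399 [ 48  49  46  48  47  49  46  47  44  45  50  48  40  55 192 253 250 249
 216 170 172 173 172 163 153 149 150 152 152 151 151 150 148 151 152 150
 152 151 151 150 149 151 152 152 151]
```

No object has shifted. The shutter's top edge is at z ≈ 0.267, which agrees with the roughly 65 mm travel at which I felt the buffers. Handing in.

```bash
python3 -c "
from plant import close_job
print(close_job())"
```

```text
the job is handed in; nothing more can be done
None
```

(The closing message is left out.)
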